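# Load a pupil's wood-burning kit tray, tallest part last

## Robot

A 6-joint arm with a two-finger parallel gripper is mounted at the origin on the work surface. World frame = base frame: x ahead of the robot, y to its left, z up, the work surface at z = 0. Lengths are in m, angles in rad, forces in N, time in s.
With the tool pointing down it reaches from about 0.275 to 0.825 m from the base axis. Payload 4.9 kg.
Tool frame: the origin (TCP) lies at the very end of the fingers, on their centre line; the grasp point (between the pads) lies 19 mm behind it; z points along the fingers, y is the direction in which the jaws open and shut (so a half turn about z gives the same grasp; the last joint's range is limited). The gripper opens to 85 mm and grips with 20 to 120 N. Pads are 22 mm wide; open, the fingers measure 114 mm over their backs; the gripper's body (76 mm by 85 mm) begins 54 mm behind the grasp point. The pads swing forward as they close: fully open they stand 13 mm farther back than shut.
Start: joints at [-1.297, 0.326, -0.193, 1.052, 0, 1.437], TCP at [0.218, -0.505, 0.231] pointing down, gripper open.
Joint ranges: [-2.65, 2.65], [-0.97, 1.79], [-1.3, 1.35], [-1.93, 2.1], [-1.47, 1.37], [-3.14, 3.14]. Speed limits (rad/s): [2.57, 2.57, 3.14, 3.14, 3.14, 3.14].

## Interface

Orientations are given as a rotation vector (axis times angle).
In Python, from bench import * gives the robot as it stands.
- The arm moves only by the tool drive_tool, never from a script. Its argument "steps" is a list of rows, each a list of 7 numbers: the closure, from 0 (fully open) to 1 (shut), then the shift along the tool's x, y, z in cm, then the turn, a rotation vector about the tool's x, y, z in rad. In form: [[fingers, x, y, z, ax, ay, az], ...]. A call has 1 to 20 rows; each row is the pose to reach, as a shift and turn from the pose measured when the call began, along the tool's axes at that moment; what a row does not reach only later rows make up. A row lasts 1/10 s, in which the tool goes at most 50 mm and 8.59 degrees, less where a joint would pass 70% of its speed; a pose out of reach is approached as far as the arm can. A call with a gripper value outside its range is refused whole. The fingers move at their own pace and stop on an object; "grip_force" is the grip in N (left out, the last holds). Time passes only in rows, so rows that repeat a pose let the fingers close. It gives the time, the measured TCP pose, the force and the opening at its end, in the units of the state.
- state(): the state, without advancing time (a new reading comes with each control period).
- get_image(name): name is "scene" or "top" or "wrist"; returns the picture (400x640x3 uint8, red, green, blue); there is no depth.
- get_calibration(name): a dict with "K" (3x3 intrinsics, pixels), "distortion" ([k1, k2, p1, p2, k3] as OpenCV has them; the pictures are not rectified), "pose" (4x4, takes a point from camera to world coordinates). Camera axes: x right, y up, looking along -z (the intrinsics and any distortion apply to the point x, -y, -z); pixel columns grow to the right and rows downward; lengths in m; the calibration is good to about 2 mm. A picture is of the moment at which its call begins: read the wrist's pose just before it. get_calibration takes no time and is no camera call; for the wrist camera it gives the pose at the moment of the call.
- job_done(): hands the job in, once; it reports no verdict.
The state is a dict: "time": time; "joint_pos": joint angles; "joint_vel": joint speeds; "joint_efforts": joint torques, N m; "eef_pos": TCP position; "tool_rot": TCP orientation; "wrist_force": force on the tool from outside, world axes, zero at the start; "torque": the same for the moment, N m; "finger_gap": finger opening in m.
Only numpy, scipy, OpenCV 4.12 (cv2) and the standard library are available. Lean on these libraries where they do the work, as an engineer would, in place of code of your own. Each camera call takes 0.05 s, during which the arm holds its last target.

## Task

Load the three-bay kit tray for the next pupil: the square plywood blank lying flat on the blue card, the white jar with the yellow lid standing on the yellow card, and the white glue bottle with the red cap standing on the red card, each in the middle of its card. Load them from the lowest to the tallest - blank first, then jar, bottle last - so that nothing already loaded is in the way of the next reach. Set each part down rather than dropping it, let go of it, and leave everything else on the table where it is.

Things in the scene. Friction and masses are not known exactly. Their poses are not given: they have to be found in the camera images.
- blank: square blank of pale plywood, 56 x 56 mm and 16 mm thick, lying flat on the table, 35 g or so. Origin at the centre of its underside, x and y along its sides, z up
- wax_jar: squat round white jar with a yellow lid, 50 mm high; white body 50 mm across up to 36 mm, lid 52 mm across above that. Stands upright; origin at the centre of its underside, z up; about 90 g
- glue_bottle: tall white round bottle with a red cap, 140 mm high: straight body 44 mm across up to 108 mm, then a shoulder, cap 28 mm across from 120 to 140 mm. Stands upright; origin at the centre of its underside, z up; about 140 g
- tray: flat wooden kit tray, 158 mm (its x) by 268 mm (its y), rim 14 mm high, fixed to the table. Floor 4 mm thick. Walls 4 mm thick split it into three equal bays side by side along its y, at y = -88, 0 and +88 mm; each bay is 150 mm long (tray x) and 84 mm wide (tray y) inside. Fingers that close along the tray's x have most room. Origin at the centre of its underside, z up
- card_blue: blue card, 144 x 78 x 2 mm, lying in one bay of the tray and filling its floor; which bay varies. Fixed. Origin at the centre of its underside, 4 mm above the table; its top, on which the part is to rest, is 2 mm higher. Its x axis runs along the long side of the bay, z up
- card_yellow: yellow card, 144 x 78 x 2 mm, lying in one bay of the tray and filling its floor; which bay varies. Fixed. Origin at the centre of its underside, 4 mm above the table; its top, on which the part is to rest, is 2 mm higher. Its x axis runs along the long side of the bay, z up
- card_red: red card, 144 x 78 x 2 mm, lying in one bay of the tray and filling its floor; which bay varies. Fixed. Origin at the centre of its underside, 4 mm above the table; its top, on which the part is to rest, is 2 mm higher. Its x axis runs along the long side of the bay, z up
- slice: bystander: round slice of wood, 58 mm across, 16 mm thick, dark bark rim and pale top, lying on the table. Origin at the centre of its underside
- green_jar: bystander: jar of the same shape and size as the yellow-lidded one, with a green lid. Origin at the centre of its underside
- amber_bottle: bystander: bottle of the same shape and size as the glue bottle, amber with a pale label and a black cap. Origin at the centre of its underside
- sand_block: bystander: cork sanding block 42 x 77 mm, 31 mm high, beyond the parts. Origin at the centre of its underside
- brush: bystander: blue-handled brush, about 170 mm long, lying beyond the tray; x along its length, origin under the middle of its length
There are look-alikes about, which are no part of the job. What is shaped like the blank but purple or turquoise is not meant.

How it is judged:
By the outcome, as a careful person would: the job done as asked, in the order asked, and still so for the second after the job is handed in, with the robot touching nothing.
It also fails if it takes over 72 s, if anything falls off the work surface, if the arm or the gripper's body presses on something with over 40 N, if the wrist force passes 120 N, or if a joint passes its speed limit or range.

## Working session

There is one attempt and no reset: what is moved stays moved. The work goes in short steps, Python scripts to look and compute and a tool call to move; the robot and the scene stay as the last step left them, time stands still between calls to the robot, and variables do not carry over. Pictures are saved under pics/ and viewed, and the job is handed in when it is done.

Besides the shell and the picture viewer there is one more tool, called after "Request:" by a JSON object that holds its "name" and its "arguments". drive_tool: Moves the arm, as the interface text tells. Its arguments: {"type":"object","properties":{"steps":{"type":"array","items":{"type":"array","items":{"type":"number"}}},"grip_force":{"type":"number"}},"required":["steps"]}

```bash
mkdir -p pics; ls; cat > h.py <<'E'
from bench import *
import numpy as np, cv2
from scipy.spatial.transform import Rotation as R
def save(n,f,crop=None,s=1):
    im=get_image(n)
    cv2.imwrite('pics/raw_'+f,im[:,:,::-1])
    if crop: im=im[crop[1]:crop[3],crop[0]:crop[2]]
    cv2.imwrite('pics/'+f,cv2.resize(im,None,fx=s,fy=s,interpolation=cv2.INTER_CUBIC)[:,:,::-1])
    return im
def crop(f,g,c,s):
    im=cv2.imread('pics/raw_'+f)[c[1]:c[3],c[0]:c[2]]
    cv2.imwrite('pics/'+g,cv2.resize(im,None,fx=s,fy=s,interpolation=cv2.INTER_CUBIC))
def px2w(n,uv,z,cal=None):
    c=cal or get_calibration(n)
    K=np.array(c['K'],float);d=np.array(c['distortion'],float);P=np.array(c['pose'])
    q=cv2.undistortPoints(np.array(uv,float).reshape(-1,1,2),K,d).reshape(-1,2)
    r=np.c_[q[:,0],-q[:,1],-np.ones(len(q))]@P[:3,:3].T
    o=P[:3,3]
    t=(np.broadcast_to(z,len(q))-o[2])/r[:,2]
    return o+t[:,None]*r
def w2px(n,p,cal=None):
    c=cal or get_calibration(n)
    K=np.array(c['K'],float);d=np.array(c['distortion'],float);P=np.array(c['pose'])
    q=(np.array(p,float).reshape(-1,3)-P[:3,3])@P[:3,:3]
    q=q*[1,-1,-1]
    return cv2.projectPoints(q.reshape(-1,1,3),np.zeros(3),np.zeros(3),K,d)[0].reshape(-1,2)
def delta(target,yaw=None):
    "shift in tool axes (cm) and tool rot vector for down-pointing target, jaw dir (tool y) at world yaw"
    s=state(); Rt=R.from_rotvec(s['tool_rot'])
    sh=Rt.inv().apply(np.array(target)-s['eef_pos'])*100
    out=None
    if yaw is not None:
        best=None
        for k in (0,np.pi):
            y=np.array([np.cos(yaw+k),np.sin(yaw+k),0]);z=np.array([0,0,-1.]);x=np.cross(y,z)
            v=(Rt.inv()*R.from_matrix(np.c_[x,y,z])).as_rotvec()
            if best is None or np.linalg.norm(v)<np.linalg.norm(best): best=v
        out=best
    return sh,out
E
python3 - <<'E'
from h import *
np.set_printoptions(precision=4,suppress=True)
s=state();print(s); print(R.from_rotvec(s['tool_rot']).as_matrix())
for n in('scene','top','wrist'): save(n,n+'0.png'); c=get_calibration(n);print(n,c)
E
```

```text
pics
{'time': 0.0, 'joint_pos': array([-1.2972,  0.3269, -0.1936,  1.052 , -0.    ,  1.4366]), 'joint_vel': array([ 0.0004,  0.0007, -0.0007,  0.0009,  0.0004,  0.0021]), 'joint_efforts': array([ -0.0001, -44.3403,  26.2437,   0.0154,  -0.0001,  -0.    ]), 'eef_pos': array([ 0.218 , -0.5043,  0.2305]), 'tool_rot': array([-3.0748, -0.6358,  0.0002]), 'wrist_force': array([-0.3596,  0.6562, -0.2893]), 'torque': array([ 0.0245, -0.0325,  0.0055]), 'finger_gap': 0.08540095653641121}
[[ 0.918   0.3966 -0.0005]
 [ 0.3966 -0.918   0.0017]
 [ 0.0002 -0.0017 -1.    ]]
scene {'K': array([[487.507 ,   0.    , 317.4356],
       [  0.    , 487.507 , 190.1579],
       [  0.    ,   0.    ,   1.    ]]), 'distortion': array([-0.1484,  0.    ,  0.    ,  0.    ,  0.    ]), 'pose': array([[-0.8742, -0.3681,  0.3167,  1.0448],
       [ 0.4855, -0.6732,  0.5577,  0.7232],
       [ 0.0079,  0.6413,  0.7672,  1.1157],
       [ 0.    ,  0.    ,  0.    ,  1.    ]])}
top {'K': array([[380.5214,   0.    , 320.9416],
       [  0.    , 380.5214, 208.1522],
       [  0.    ,   0.    ,   1.    ]]), 'distortion': array([-0.0623,  0.    ,  0.    ,  0.    ,  0.    ]), 'pose': array([[-0.022 ,  0.9981, -0.0581,  0.5392],
       [-0.9995, -0.0232, -0.0191, -0.0599],
       [-0.0205,  0.0576,  0.9981,  0.9227],
       [ 0.    ,  0.    ,  0.    ,  1.    ]])}
wrist {'K': array([[289.8695,   0.    , 320.1503],
       [  0.    , 289.8695, 197.8449],
       [  0.    ,   0.    ,   1.    ]]), 'distortion': array([-0.0182,  0.    ,  0.    ,  0.    ,  0.    ]), 'pose': array([[ 0.3961,  0.8681,  0.2992,  0.2945],
       [-0.9182,  0.375 ,  0.1276, -0.4708],
       [-0.0014, -0.3253,  0.9456,  0.3737],
       [ 0.    ,  0.    ,  0.    ,  1.    ]])}
```

View pics/scene0.png

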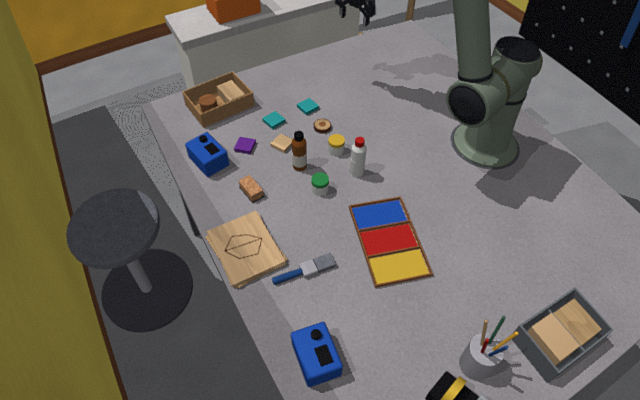

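View pics/top0.png

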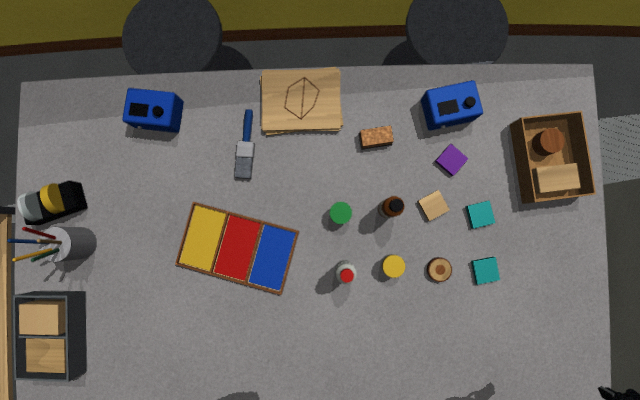

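The top view shows the blank candidates: pale square (433,206), slice (439,270), purple square (451,160), and turquoise squares (480,214) and (485,270). The pale square fits. The other parts are the yellow-lidded jar (394,267), the red-capped bottle (346,272) and the tray at (238,248). I'll confirm with crops.

```bash
python3 - <<'E'
from h import *
crop('top0.png','c1.png',(320,170,480,290),5)
crop('top0.png','c2.png',(170,190,310,300),5)
E
```

```text
(no output)
```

View pics/c1.png

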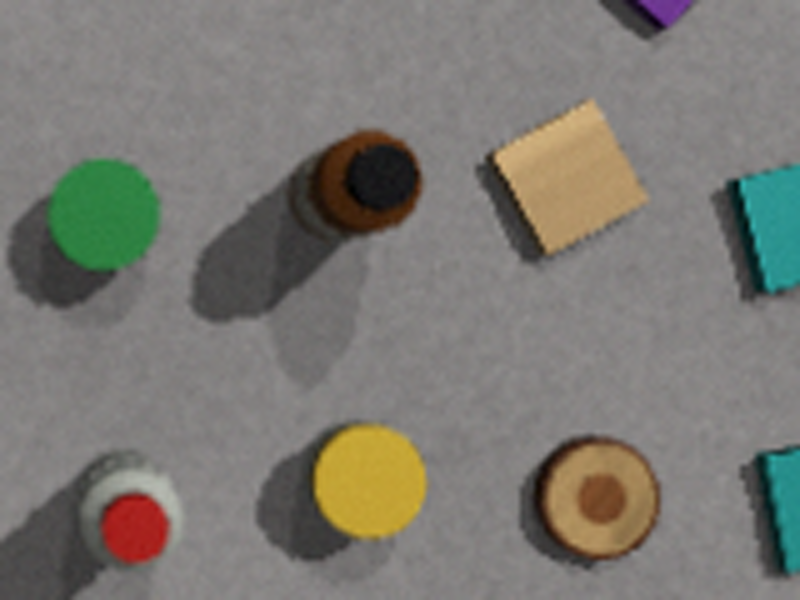

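View pics/c2.png

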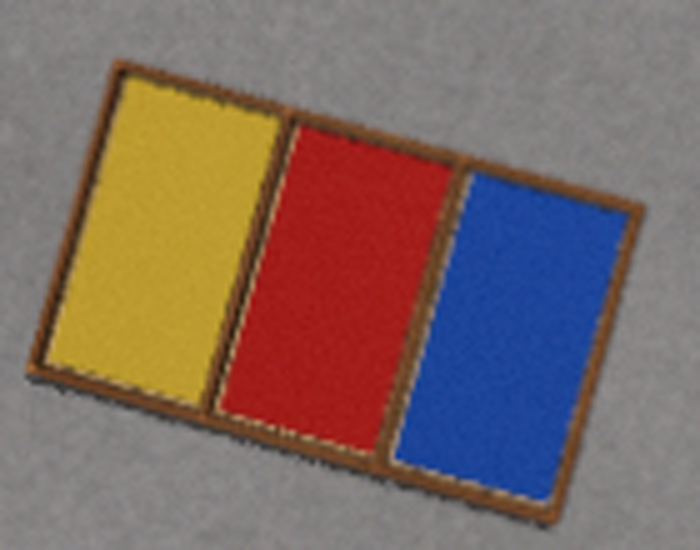

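The crops confirm it: the plain pale square (570,178), red cap (135,528) and yellow lid (370,481). Bays from left to right are yellow, red and blue, with the rim corners clear.

```bash
python3 - <<'E'
from h import *
np.set_printoptions(precision=4,suppress=True)
f=lambda a,o:(np.array(a,float)+.5)/5-.5+np.array(o)
bl=px2w('top',f([(593,100),(648,198),(547,255),(491,156)],(320,170)),.016)
print('blank',bl.mean(0)); e=np.diff(np.r_[bl,bl[:1]],axis=0)[:,:2];print(np.linalg.norm(e,axis=1),np.degrees(np.arctan2(e[:,1],e[:,0])))
tr=px2w('top',f([(118,60),(645,205),(557,523),(28,375)],(170,190)),.014)
print('tray',tr.mean(0)); e=np.diff(np.r_[tr,tr[:1]],axis=0)[:,:2];print(np.linalg.norm(e,axis=1),np.degrees(np.arctan2(e[:,1],e[:,0])))
pts=px2w('top',f([(370,481),(602,498),(135,528),(385,176),(104,214)],(320,170)),[.05,.016,.14,.14,.05])
print(pts)
card=px2w('top',f([(165,245),(335,290),(510,338)],(170,190)),.006);print('cards',card)
print('scene proj',w2px('scene',np.r_[[bl.mean(0)],pts[[0,2]],tr,card]))
crop('scene0.png','s1.png',(260,90,380,190),6)
crop('scene0.png','s2.png',(340,190,440,290),6)
E
```

```text
blank [ 0.5931 -0.3115  0.016 ]
[0.0535 0.0559 0.054  0.0563] [-152.7313  117.7427   27.6135  -62.7703]
tray [0.5019 0.1622 0.014 ]
[0.2663 0.1566 0.2663 0.1582] [-106.488   163.3571   73.8477  -16.6373]
[[ 0.4546 -0.2058  0.05  ]
 [ 0.4405 -0.3213  0.016 ]
 [ 0.4464 -0.0943  0.14  ]
 [ 0.588  -0.2008  0.14  ]
 [ 0.5791 -0.0876  0.05  ]]
cards [[0.525  0.2473 0.006 ]
 [0.5016 0.1638 0.006 ]
 [0.477  0.079  0.006 ]]
scene proj [[281.3008 141.1243]
 [335.5016 139.2667]
 [358.7838 139.6062]
 [374.4537 284.705 ]
 [347.9185 204.663 ]
 [399.4644 195.8484]
 [432.2271 272.8417]
 [398.4561 265.5996]
 [388.1011 239.2371]
 [378.5779 214.2616]]
```

View pics/s1.png

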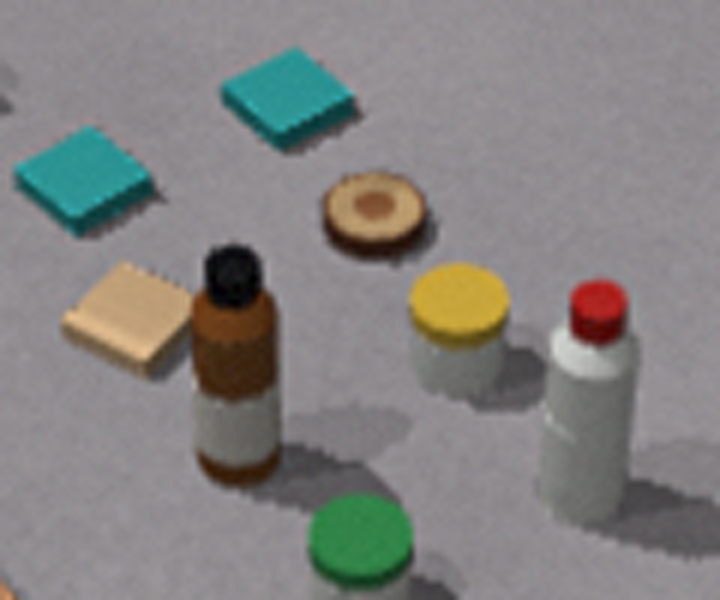

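View pics/s2.png

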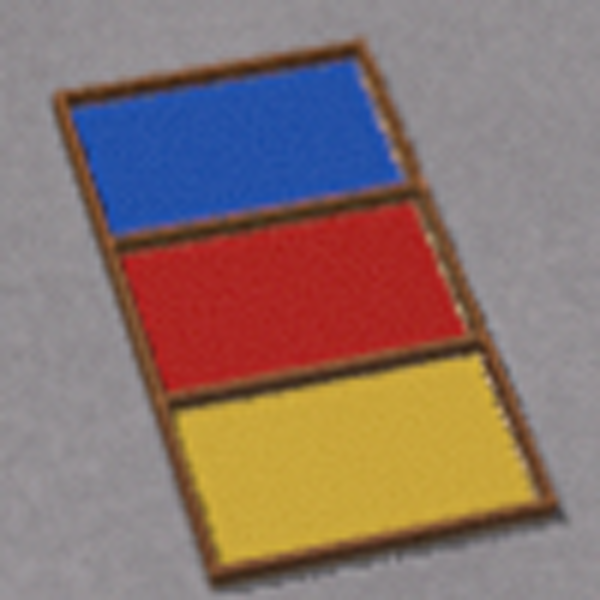

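```bash
python3 - <<'E'
from h import *
print(delta([.593,-.3115,.15],np.radians(-62.5)),state()['time'])
E
```

```text
(array([42.07560099, -2.8290956 ,  8.07910603]), array([-0.00133134, -0.00021308, -0.07213957])) 0.15
```

Request:
{"name": "drive_tool", "arguments": {"steps": [[0,4,-0.3,0.8,0,0,-0.007],[0,8,-0.6,1.6,0,0,-0.014],[0,12,-0.8,2.4,0,0,-0.02],[0,16,-1.1,3.1,0,0,-0.03],[0,20,-1.4,3.9,0,0,-0.036],[0,24,-1.6,4.6,0,0,-0.043],[0,28,-1.9,5.4,0,0,-0.05],[0,32,-2.2,6.1,0,0,-0.057],[0,36,-2.5,6.9,0,0,-0.064],[0,40,-2.7,7.7,0,0,-0.07],[0,42,-2.8,8.1,-0.001,0,-0.072],[0,42,-2.8,8.1,-0.001,0,-0.072],[0,42,-2.8,8.1,-0.001,0,-0.072],[0,42,-2.8,8.1,-0.001,0,-0.072]]}}

```text
time: 1.55
eef_pos: [0.5915, -0.3127, 0.1498]
tool_rot: [-3.052, -0.745, 0.001]
wrist_force: [0.5, -0.2, -0.1]
finger_gap: 0.0854
```

```bash
python3 - <<'E'
from h import *
np.set_printoptions(precision=4,suppress=True)
save('wrist','w1.png'); s=state();print(s['eef_pos'],s['time'],s['joint_pos'],delta([.593,-.3115,.03],np.radians(-62.5)))
b=np.array([.593,-.3115,.016]);c,sn=np.cos(np.radians(27.5)),np.sin(np.radians(27.5))
q=[b+np.array([a*c-d*sn,a*sn+d*c,0])*.028 for a,d in((1,1),(1,-1),(-1,-1),(-1,1))]
print(w2px('wrist',q))
E
```

```text
[ 0.5915 -0.3129  0.1501] 1.6 [-0.5968  0.6033  0.0379  1.0057  0.0001  2.0665] (array([ 0.1972, -0.0532, 12.0087]), array([-0.0003,  0.    , -0.0017]))
[[291.3797 157.0037]
 [349.4368 156.881 ]
 [347.7737 210.9334]
 [293.2526 211.038 ]]
```

View pics/w1.png

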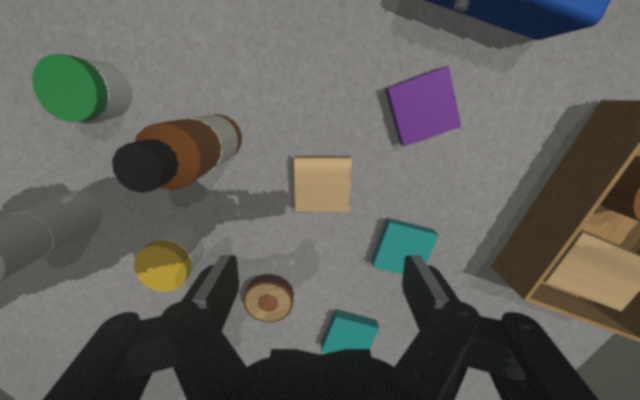

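The blank is at (322,184) in the wrist view, about 2 px right of the prediction, or +0.15 cm in tool y. The open fingertips sit about 13 mm behind the TCP. Descending to grasp.

Request:
{"name": "drive_tool", "arguments": {"steps": [[0,0.1,0,3,0,0,0],[0,0.2,0.05,6,0,0,0],[0,0.2,0.1,9,0,0,0],[0,0.2,0.1,12,0,0,0],[0,0.2,0.1,13.5,0,0,0],[0,0.2,0.1,14.6,0,0,0],[0,0.2,0.1,15,0,0,0],[0,0.2,0.1,15,0,0,0],[0.3,0.2,0.1,15,0,0,0],[0.5,0.2,0.1,15,0,0,0],[0.5,0.2,0.1,15,0,0,0],[0.5,0.2,0.1,15,0,0,0],[0.5,0.2,0.1,15,0,0,0],[0.5,0.2,0.1,15,0,0,0],[0.5,0.2,0.1,15,0,0,0]], "grip_force": 30}}

```text
time: 3.1
eef_pos: [0.5947, -0.3134, 0.0015]
tool_rot: [3.051, 0.744, 0.002]
wrist_force: [-0.5, 0.4, 5.5]
finger_gap: 0.0551
```

```bash
python3 - <<'E'
from h import *
np.set_printoptions(precision=4,suppress=True)
save('wrist','w2.png'); s=state();print(s['eef_pos'],s['time'],s['finger_gap'])
E
```

```text
[ 0.5947 -0.3134  0.0015] 3.15 0.05480937032182875
```

View pics/w2.png

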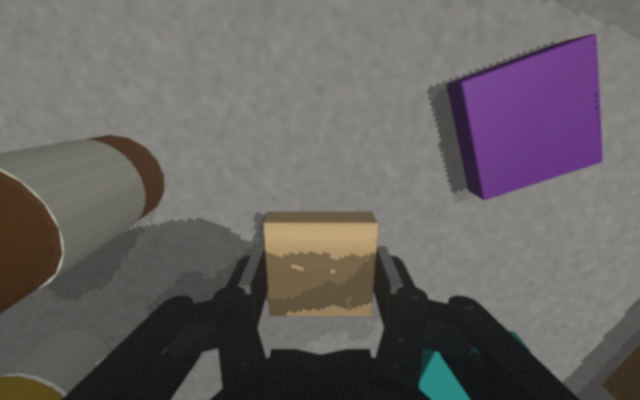

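The blank sits between the pads in view, corners about (265,222), (378,222), (374,315), (270,315). The gap stopped at 55 mm. Lifting.

```bash
python3 - <<'E'
from h import *
np.set_printoptions(precision=4,suppress=True)
p=px2w('wrist',[(265,222),(378,222),(374,315),(270,315)],.016);print(p,p.mean(0))
s=state();print(R.from_rotvec(s['tool_rot']).inv().apply(p.mean(0)-s['eef_pos']))
E
```

```text
[[ 0.606  -0.2766  0.016 ]
 [ 0.6311 -0.3251  0.016 ]
 [ 0.5826 -0.3519  0.016 ]
 [ 0.5565 -0.3013  0.016 ]] [ 0.5941 -0.3137  0.016 ]
[-0.0007  0.     -0.0145]
```

Request:
{"name": "drive_tool", "arguments": {"steps": [[0.6,0,0,-0.5,0,0,0],[0.6,0,0,-1.5,0,0,0],[0.6,0,0,-4,0,0,0],[0.6,0,0,-8,0,0,0],[0.6,0,0,-12,0,0,0],[0.6,0,0,-16,0,0,0],[0.6,0,0,-19,0,0,0],[0.6,0,0,-20,0,0,0],[0.6,0,0,-20,0,0,0]]}}

```text
time: 4.05
eef_pos: [0.5951, -0.3137, 0.2036]
tool_rot: [3.048, 0.743, 0.006]
wrist_force: [-1.0, 0.2, -0.0]
finger_gap: 0.0552
```

```bash
python3 - <<'E'
from h import *
np.set_printoptions(precision=4,suppress=True)
save('wrist','w3.png'); s=state();print(s['eef_pos'],s['time'],s['finger_gap'])
print(delta([.4772,.0778,.2],np.radians(-16.4)))
E
```

```text
[ 0.5943 -0.3131  0.2015] 4.1 0.05525636844188432
(array([  7.606 , -40.092 ,   0.0725]), array([ 0.0025, -0.0003, -0.8061]))
```

View pics/w3.png

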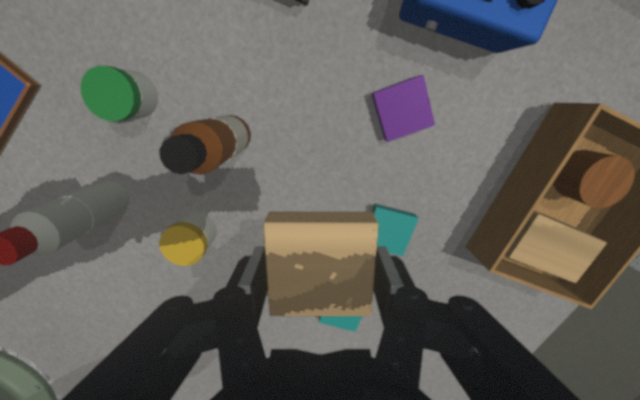

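The blank is lifted level and unshifted, at (321,265). Carrying it to the blue bay.

Request:
{"name": "drive_tool", "arguments": {"steps": [[0.6,0.5,-2.5,0,0,0,-0.05],[0.6,1.2,-6,0,0,0,-0.12],[0.6,1.9,-10,0,0,0,-0.2],[0.6,2.6,-14,0,0,0,-0.28],[0.6,3.4,-18,0,0,0,-0.36],[0.6,4.2,-22,0,0,0,-0.44],[0.6,4.9,-26,0,0,0,-0.52],[0.6,5.7,-30,0,0,0,-0.6],[0.6,6.4,-34,0,0,0,-0.68],[0.6,7.1,-37.5,0,0,0,-0.75],[0.6,7.6,-40.1,0.1,0,0,-0.806],[0.6,7.6,-40.1,0.1,0.002,0,-0.806],[0.6,7.6,-40.1,0.1,0.002,0,-0.806],[0.6,7.6,-40.1,0.1,0.002,0,-0.806],[0.6,7.6,-40.1,0.1,0.002,0,-0.806]]}}

```text
time: 5.6
eef_pos: [0.4771, 0.0769, 0.1992]
tool_rot: [-2.517, -1.88, 0.001]
wrist_force: [0.3, 0.1, -0.7]
finger_gap: 0.0553
```

```bash
python3 - <<'E'
from h import *
np.set_printoptions(precision=4,suppress=True)
save('wrist','w4.png'); s=state();print(s['eef_pos'],s['time'],s['finger_gap'])
print(delta([.4772,.0778,.009],np.radians(-16.4)))
c,sn=np.cos(np.radians(-16.4)),np.sin(np.radians(-16.4))
q=[[.5019+(a*.079)*c-b*.134*sn,.1625+a*.079*sn+b*.134*c,.014] for a,b in((1,1),(1,-1),(-1,-1),(-1,1))]
print(w2px('wrist',q))
E
```

```text
[0.4772 0.0769 0.1993] 5.65 0.05511165826450551
(array([ 0.0845, -0.0293, 19.0344]), array([ 0.0001,  0.0002, -0.0019]))
[[404.8643 -58.3006]
 [385.4501 210.3121]
 [255.6481 210.5911]
 [235.0552 -57.7463]]
```

View pics/w4.png

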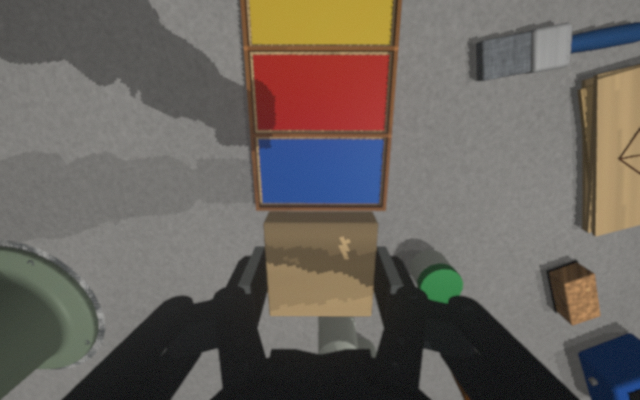

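The tray's near corners are at (257,210) and (386,210), within 1 px of the prediction. Lowering.

Request:
{"name": "drive_tool", "arguments": {"steps": [[0.6,0,0,3,0,0,0],[0.6,0.1,0,7,0,0,0],[0.6,0.1,0,11,0,0,0],[0.6,0.1,0,14.5,0,0,0],[0.6,0.1,0,17,0,0,0],[0.6,0.1,0,18.2,0,0,0],[0.6,0.1,0,18.6,0,0,0],[0.6,0.1,0,18.8,0,0,0],[0.6,0.1,0,18.9,0,0,0],[0.6,0.1,0,19,0,0,0],[0.6,0.1,0,19,0,0,0]]}}

```text
time: 6.75
eef_pos: [0.4782, 0.0779, 0.0101]
tool_rot: [2.516, 1.879, 0.002]
wrist_force: [-0.6, -0.2, -0.4]
finger_gap: 0.0553
```

```bash
python3 - <<'E'
from h import *
np.set_printoptions(precision=4,suppress=True)
save('wrist','w5.png'); s=state();print(s['eef_pos'],s['time'],s['finger_gap'],s['wrist_force'])
E
```

```text
[0.478  0.0779 0.01  ] 6.8 0.05491722678697395 [ 0.3223 -0.9591 -0.2569]
```

View pics/w5.png

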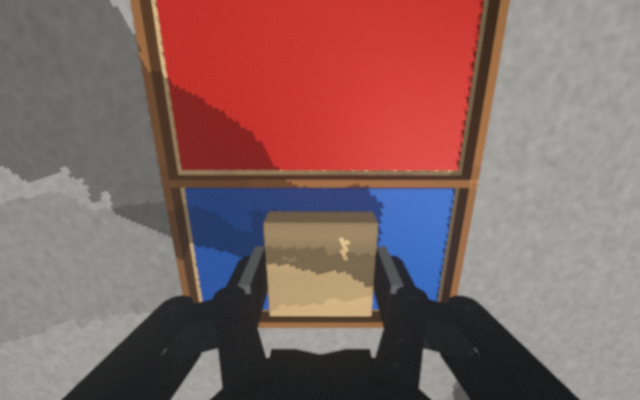

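The blank sits in the blue bay, centred sideways (walls at about 193 and 452, blank at 321). Lowering the last millimetres and releasing.

Request:
{"name": "drive_tool", "arguments": {"steps": [[0.6,0,0,0.1,0,0,0],[0.6,0,0,0.2,0,0,0],[0.6,0,0,0.3,0,0,0],[0.6,0,0,0.35,0,0,0],[0.6,0,0,0.35,0,0,0],[0.6,0,0,0.35,0,0,0]]}}

```text
time: 7.4
eef_pos: [0.4782, 0.0779, 0.0074]
tool_rot: [2.516, 1.879, 0.002]
wrist_force: [-1.8, 0.1, 11.4]
finger_gap: 0.0553
```

Contact at 11 N. Opening gently and retreating.

Request:
{"name": "drive_tool", "arguments": {"steps": [[0.3,0,0,0,0,0,0],[0.2,0,0,0,0,0,0],[0,0,0,0,0,0,0],[0,0,0,0,0,0,0],[0,0,0,0,0,0,0],[0,0,0,-1,0,0,0],[0,0,0,-4,0,0,0],[0,0,0,-8,0,0,0],[0,0,0,-12,0,0,0],[0,0,0,-16,0,0,0],[0,0,0,-19,0,0,0],[0,0,0,-20,0,0,0],[0,0,0,-20,0,0,0]]}}

```text
time: 8.7
eef_pos: [0.4789, 0.078, 0.2092]
tool_rot: [2.514, 1.878, 0.007]
wrist_force: [0.1, -0.7, -1.0]
finger_gap: 0.0853
```

```bash
python3 - <<'E'
from h import *
np.set_printoptions(precision=4,suppress=True)
save('wrist','w6.png'); s=state();print(s['eef_pos'],s['time'],s['finger_gap'],s['wrist_force'],s['joint_pos'])
print(delta([.4546,-.2058,.2],np.radians(-62)))
E
```

```text
[0.4778 0.078  0.2076] 8.75 0.08540988986574814 [ 0.2069 -0.1355 -0.9043] [ 0.0093  0.2218 -0.3995  0.9468 -0.0002  1.8681]
(array([-27.8711,   5.83  ,   0.7579]), array([ 0.0023, -0.0016,  0.7941]))
```

View pics/w6.png

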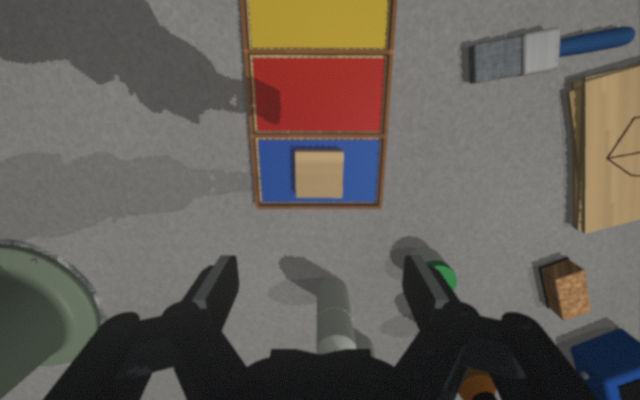

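The blank rests level at (319,174) in the blue bay (258–382 × 138–205). Next is the jar.

Request:
{"name": "drive_tool", "arguments": {"steps": [[0,-2,0.4,0.1,0,0,0.05],[0,-5,1,0.1,0,0,0.14],[0,-9,1.9,0.2,0,0,0.25],[0,-13,2.7,0.3,0,0,0.37],[0,-17,3.6,0.4,0,0,0.48],[0,-21,4.4,0.5,0,0,0.6],[0,-25,5.2,0.6,0,0,0.71],[0,-27.9,5.8,0.8,0,0,0.79],[0,-27.9,5.8,0.8,0.002,-0.002,0.794],[0,-27.9,5.8,0.8,0.002,-0.002,0.794],[0,-27.9,5.8,0.8,0.002,-0.002,0.794]]}}

```text
time: 9.85
eef_pos: [0.4535, -0.2047, 0.1984]
tool_rot: [-3.046, -0.762, 0.003]
wrist_force: [-0.1, 1.4, 0.5]
finger_gap: 0.0855
```

```bash
python3 - <<'E'
from h import *
np.set_printoptions(precision=4,suppress=True)
save('wrist','w7.png'); s=state();print(s['eef_pos'],s['time'],s['finger_gap'],s['wrist_force'])
print(delta([.4546,-.2058,.016],np.radians(-62)))
print(w2px('wrist',[.4546,-.2058,.05]))
E
```

```text
[ 0.4538 -0.2046  0.1988] 9.9 0.08524184290891398 [ 0.4701  0.799  -0.6095]
(array([ 0.0356,  0.1721, 18.2752]), array([-0.0015,  0.0011,  0.002 ]))
[[322.5291 182.3894]]
```

View pics/w7.png

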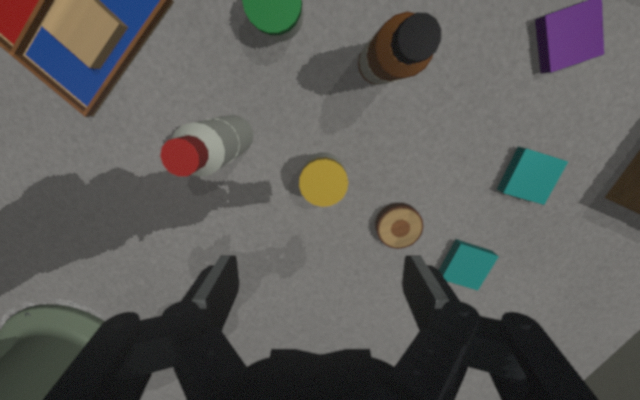

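The yellow-lidded jar is at (323,182), matching the prediction of (322.5,182). The green-lidded one at (272,8) isn't meant. Descending.

Request:
{"name": "drive_tool", "arguments": {"steps": [[0,0,0.1,3,0,0,0],[0,0.05,0.2,7,0,0,0],[0,0.05,0.2,11,0,0,0],[0,0.05,0.2,14.5,0,0,0],[0,0.05,0.2,17,0,0,0],[0,0.05,0.2,18.2,0,0,0],[0,0.05,0.2,18.2,0,0,0],[0.2,0.05,0.2,18.2,0,0,0],[0.4,0.05,0.2,18.2,0,0,0],[0.55,0.05,0.2,18.2,0,0,0],[0.55,0.05,0.2,18.2,0,0,0],[0.55,0.05,0.2,18.2,0,0,0],[0.55,0.05,0.2,18.2,0,0,0],[0.55,0.05,0.2,18.2,0,0,0],[0.55,0.05,0.2,18.2,0,0,0]], "grip_force": 35}}

```text
time: 11.4
eef_pos: [0.4561, -0.2066, 0.0184]
tool_rot: [3.047, 0.763, 0.002]
wrist_force: [-1.2, 0.7, 5.0]
finger_gap: 0.0509
```

```bash
python3 - <<'E'
from h import *
np.set_printoptions(precision=4,suppress=True)
save('wrist','w8.png'); s=state();print(s['eef_pos'],s['time'],s['finger_gap'],s['wrist_force'])
E
```

```text
[ 0.4561 -0.2066  0.0185] 11.45 0.05088680091006932 [0.3431 0.2652 5.9481]
```

View pics/w8.png

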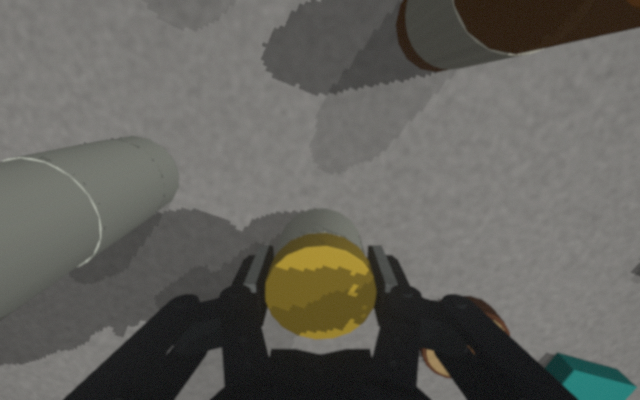

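The jar is gripped at the lid (320,290), gap 51 mm. Lifting.

```bash
python3 - <<'E'
from h import *
np.set_printoptions(precision=4,suppress=True)
p=px2w('wrist',[(320,290)],.05);s=state();print(p,R.from_rotvec(s['tool_rot']).inv().apply(p.mean(0)-s['eef_pos']))
E
```

```text
[[ 0.4563 -0.2055  0.05  ]] [ 0.0007 -0.0009 -0.0315]
```

Request:
{"name": "drive_tool", "arguments": {"steps": [[0.65,0,0,-0.5,0,0,0],[0.65,0,0,-1.5,0,0,0],[0.65,0,0,-4,0,0,0],[0.65,0,0,-8,0,0,0],[0.65,0,0,-12,0,0,0],[0.65,0,0,-16,0,0,0],[0.65,0,0,-19,0,0,0],[0.65,0,0,-20,0,0,0],[0.65,0,0,-20,0,0,0]]}}

```text
time: 12.35
eef_pos: [0.4567, -0.207, 0.2202]
tool_rot: [3.044, 0.762, 0.006]
wrist_force: [0.7, 0.3, -2.2]
finger_gap: 0.0512
```

```bash
python3 - <<'E'
from h import *
np.set_printoptions(precision=4,suppress=True)
save('wrist','w9.png'); s=state();print(s['eef_pos'],s['time'],s['finger_gap'],s['wrist_force'])
print(delta([.5268,.2468,.22],np.radians(-16.4)))
E
```

```text
[ 0.4558 -0.2065  0.2185] 12.4 0.0506260077674128 [-0.3818 -0.432  -1.2026]
(array([ 27.6281, -36.6276,  -0.1809]), array([ 0.002 , -0.0004, -0.7938]))
```

View pics/w9.png

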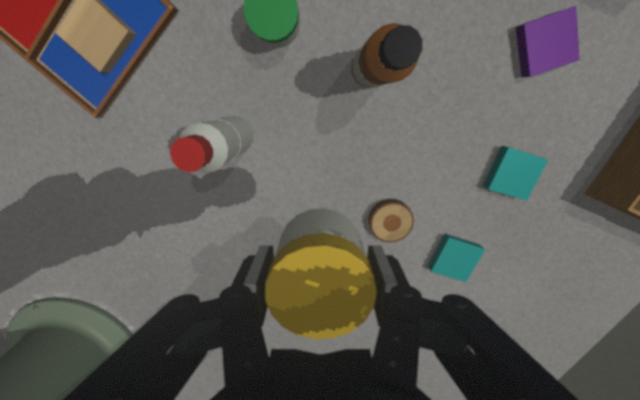

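The jar is held upright. Carrying it above the bottle's height to the yellow bay.

Request:
{"name": "drive_tool", "arguments": {"steps": [[0.65,1.5,-2,0,0,0,-0.04],[0.65,3.6,-4.8,0,0,0,-0.1],[0.65,6,-8,0,0,0,-0.17],[0.65,8.4,-11.2,-0.1,0,0,-0.24],[0.65,10.8,-14.4,-0.1,0,0,-0.31],[0.65,13.2,-17.6,-0.1,0,0,-0.38],[0.65,15.6,-20.8,-0.1,0,0,-0.45],[0.65,18,-24,-0.1,0,0,-0.52],[0.65,20.4,-27.2,-0.1,0,0,-0.59],[0.65,22.8,-30.2,-0.2,0,0,-0.66],[0.65,25,-33.2,-0.2,0,0,-0.72],[0.65,26.7,-35.5,-0.2,0,0,-0.77],[0.65,27.6,-36.6,-0.2,0.002,0,-0.794],[0.65,27.6,-36.6,-0.2,0.002,0,-0.794],[0.65,27.6,-36.6,-0.2,0.002,0,-0.794],[0.65,27.6,-36.6,-0.2,0.002,0,-0.794]]}}

```text
time: 14.0
eef_pos: [0.5263, 0.245, 0.2196]
tool_rot: [-2.517, -1.88, 0.002]
wrist_force: [-1.1, -0.5, -0.7]
finger_gap: 0.0514
```

```bash
python3 - <<'E'
from h import *
np.set_printoptions(precision=4,suppress=True)
s=state();print(s['eef_pos'],s['time'],s['finger_gap'],s['wrist_force'])
print(delta([.5268,.2466,.028],np.radians(-16.4)))
E
```

```text
[0.5263 0.245  0.2196] 14.0 0.051361088535352026 [-1.1323 -0.5199 -0.734 ]
(array([ 0.18  ,  0.0211, 19.1566]), array([-0.0009,  0.0008, -0.0016]))
```

Request:
{"name": "drive_tool", "arguments": {"steps": [[0.65,0.1,0,3,0,0,0],[0.65,0.1,0,7,0,0,0],[0.65,0.1,0,11,0,0,0],[0.65,0.1,0,14.5,0,0,0],[0.65,0.1,0,17,0,0,0],[0.65,0.1,0,18.2,0,0,0],[0.65,0.1,0,18.7,0,0,0],[0.65,0.1,0,19,0,0,0],[0.65,0.1,0,19,0,0,0],[0.65,0.1,0,19,0,0,0]]}}

```text
time: 15.0
eef_pos: [0.5273, 0.2462, 0.0308]
tool_rot: [2.517, 1.879, 0.001]
wrist_force: [-0.4, -0.5, -1.2]
finger_gap: 0.0512
```

```bash
python3 - <<'E'
from h import *
np.set_printoptions(precision=4,suppress=True)
save('wrist','w10.png');s=state();print(s['eef_pos'],s['time'],s['finger_gap'],s['wrist_force'])
E
```

```text
[0.5273 0.2462 0.0308] 15.05 0.050980243140792095 [-0.6092 -0.909  -0.8807]
```

View pics/w10.png

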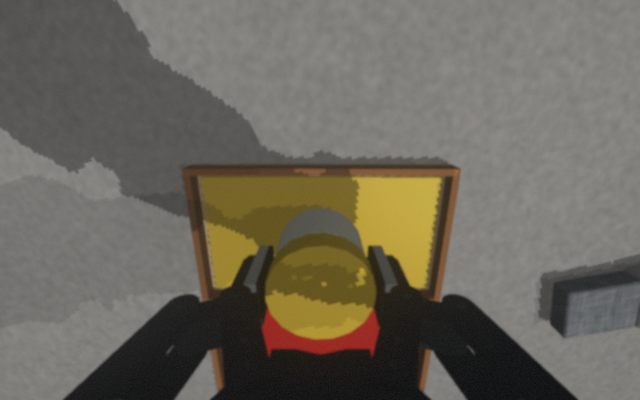

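The jar is over the yellow bay, centred between its side walls (203 and 443). It needs about 6.5 mm more.

Request:
{"name": "drive_tool", "arguments": {"steps": [[0.65,0,0,0.2,0,0,0],[0.65,0,0,0.35,0,0,0],[0.65,0,0,0.5,0,0,0],[0.65,0,0,0.6,0,0,0],[0.65,0,0,0.68,0,0,0],[0.65,0,0,0.68,0,0,0],[0.65,0,0,0.68,0,0,0]]}}

```text
time: 15.75
eef_pos: [0.5272, 0.2462, 0.0245]
tool_rot: [2.517, 1.88, 0.001]
wrist_force: [-1.8, -1.2, 5.2]
finger_gap: 0.0509
```

Contact at 5 N, at the expected height. Releasing.

Request:
{"name": "drive_tool", "arguments": {"steps": [[0.35,0,0,0,0,0,0],[0.2,0,0,0,0,0,0],[0,0,0,0,0,0,0],[0,0,0,0,0,0,0],[0,0,0,0,0,0,0],[0,0,0,-1,0,0,0],[0,0,0,-4,0,0,0],[0,0,0,-8,0,0,0],[0,0,0,-12,0,0,0],[0,0,0,-16,0,0,0],[0,0,0,-20,0,0,0],[0,0,0,-21,0,0,0],[0,0,0,-21,0,0,0]]}}

```text
time: 17.05
eef_pos: [0.5283, 0.2466, 0.2372]
tool_rot: [2.515, 1.879, 0.009]
wrist_force: [1.0, 0.1, -0.1]
finger_gap: 0.0855
```

```bash
python3 - <<'E'
from h import *
np.set_printoptions(precision=4,suppress=True)
save('wrist','w11.png'); s=state();print(s['eef_pos'],s['time'],s['finger_gap'],s['wrist_force'])
print(delta([.4464,-.0943,.24],np.radians(-16.4)))
E
```

```text
[0.5272 0.2463 0.235 ] 17.1 0.08531617610405719 [-0.9385 -0.2858 -0.4313]
(array([-34.9462,   1.9226,  -0.5342]), array([ 0.002 , -0.0011, -0.0015]))
```

View pics/w11.png

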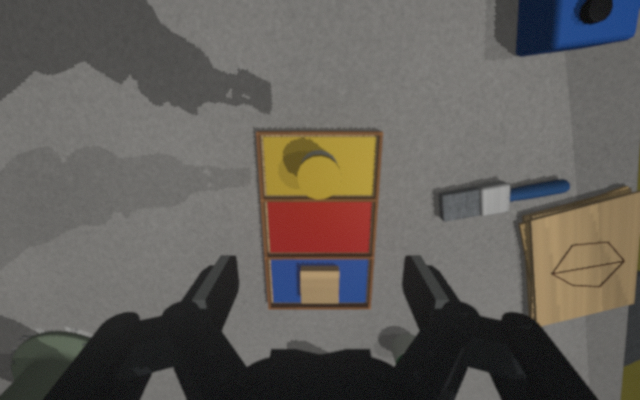

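The jar stands at (320,176) in the yellow bay and the blank is undisturbed. On to the bottle.

Request:
{"name": "drive_tool", "arguments": {"steps": [[0,-2,0.1,0,0,0,0],[0,-5,0.3,-0.1,0,0,0],[0,-9,0.5,-0.2,0,0,0],[0,-13,0.7,-0.2,0,0,0],[0,-17,0.9,-0.3,0,0,0],[0,-21,1.2,-0.3,0,0,0],[0,-25,1.4,-0.4,0,0,0],[0,-29,1.6,-0.5,0,0,0],[0,-33,1.8,-0.5,0,0,0],[0,-35,1.9,-0.5,0.002,-0.001,0],[0,-35,1.9,-0.5,0.002,-0.001,0],[0,-35,1.9,-0.5,0.002,-0.001,0]]}}

```text
time: 18.3
eef_pos: [0.445, -0.0943, 0.2382]
tool_rot: [-2.516, -1.877, 0.002]
wrist_force: [-0.0, 0.3, 0.6]
finger_gap: 0.0856
```

```bash
python3 - <<'E'
from h import *
np.set_printoptions(precision=4,suppress=True)
save('wrist','w12.png'); s=state();print(s['eef_pos'],s['time'],s['finger_gap'],s['wrist_force'])
print(delta([.4464,-.0943,.08],np.radians(-16.4)))
print(w2px('wrist',[.4464,-.0943,.14]))
E
```

```text
[ 0.4454 -0.0939  0.2385] 18.35 0.08525403247521897 [ 0.9721 -0.2664  0.0318]
(array([-0.0213,  0.1498, 15.8489]), array([-0.0024, -0.0008, -0.0013]))
[[322.5982 199.2671]]
```

View pics/w12.png

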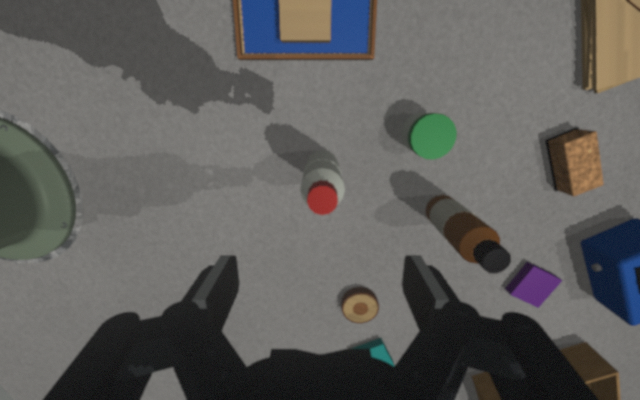

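The red cap is at (322,198), prediction (322.6,199). The amber bottle with the black cap (490,256) isn't meant. Descending with z kept at 0.08, so the gripper body clears the cap.

Request:
{"name": "drive_tool", "arguments": {"steps": [[0,0,0.1,1,0,0,0],[0,0,0.15,4,0,0,0],[0,0,0.15,8,0,0,0],[0,0,0.15,11.5,0,0,0],[0,0,0.15,14.5,0,0,0],[0,0,0.15,15.8,0,0,0],[0,0,0.15,15.9,0,0,0],[0,0,0.15,15.9,0,0,0],[0.3,0,0.15,15.9,0,0,0],[0.5,0,0.15,15.9,0,0,0],[0.65,0,0.15,15.9,0,0,0],[0.65,0,0.15,15.9,0,0,0],[0.65,0,0.15,15.9,0,0,0],[0.65,0,0.15,15.9,0,0,0],[0.65,0,0.15,15.9,0,0,0],[0.65,0,0.15,15.9,0,0,0]], "grip_force": 40}}

```text
time: 19.95
eef_pos: [0.4471, -0.0943, 0.0805]
tool_rot: [-2.516, -1.879, -0.0]
wrist_force: [-0.8, 0.1, 6.0]
finger_gap: 0.0431
```

```bash
python3 - <<'E'
from h import *
np.set_printoptions(precision=4,suppress=True)
save('wrist','w13.png'); s=state();print(s['eef_pos'],s['time'],s['finger_gap'],s['wrist_force'])
E
```

```text
[ 0.4471 -0.0943  0.0804] 20.0 0.04288282211069876 [-1.5482  0.2542  5.2758]
```

View pics/w13.png

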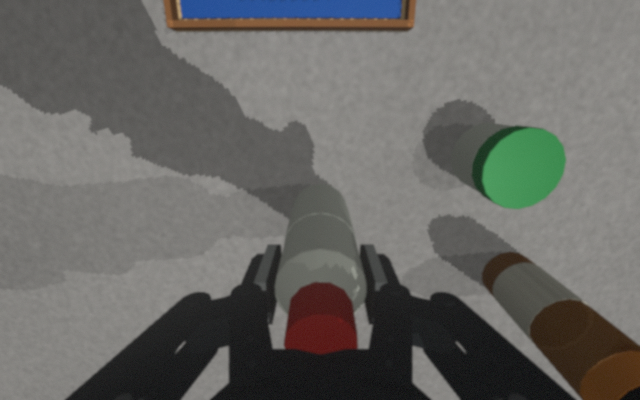

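The bottle is gripped upright at (320,270), gap 43 mm. Lifting it 13 cm.

Request:
{"name": "drive_tool", "arguments": {"steps": [[0.75,0,0,-0.5,0,0,0],[0.75,0,0,-1.5,0,0,0],[0.75,0,0,-4,0,0,0],[0.75,0,0,-7,0,0,0],[0.75,0,0,-10,0,0,0],[0.75,0,0,-12,0,0,0],[0.75,0,0,-13,0,0,0],[0.75,0,0,-13,0,0,0],[0.75,0,0,-13,0,0,0]]}}

```text
time: 20.9
eef_pos: [0.4467, -0.0943, 0.2099]
tool_rot: [-2.515, -1.879, 0.0]
wrist_force: [0.3, -0.4, -1.5]
finger_gap: 0.0425
```

```bash
python3 - <<'E'
from h import *
np.set_printoptions(precision=4,suppress=True)
save('wrist','w14.png'); s=state();print(s['eef_pos'],s['time'],s['finger_gap'],s['wrist_force'])
print(delta([.502,.1625,.21],np.radians(-16.4)))
E
```

```text
[ 0.4463 -0.0942  0.2094] 20.95 0.0430569897174091 [ 0.0967 -0.2199 -1.664 ]
(array([26.1933, -1.9473, -0.0267]), array([-0.0026, -0.001 , -0.0015]))
```

View pics/w14.png

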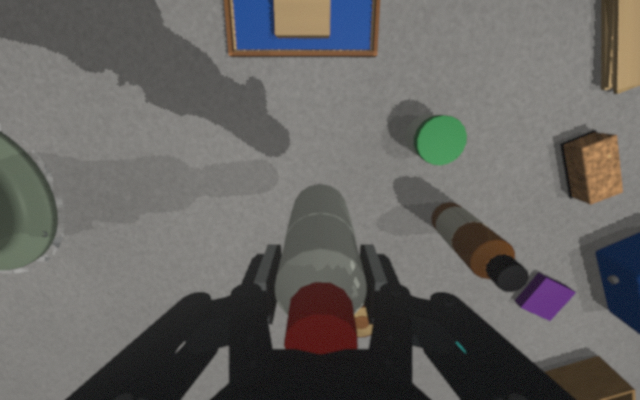

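The bottle is held without slipping, its underside at about 0.13 m. Carrying it to the red bay at moderate speed.

Request:
{"name": "drive_tool", "arguments": {"steps": [[0.75,1,-0.1,0,0,0,0],[0.75,3,-0.2,0,0,0,0],[0.75,6,-0.4,0,0,0,0],[0.75,9,-0.7,0,0,0,0],[0.75,12,-0.9,0,0,0,0],[0.75,15,-1.1,0,0,0,0],[0.75,18,-1.3,0,0,0,0],[0.75,21,-1.6,0,0,0,0],[0.75,23.5,-1.7,0,0,0,0],[0.75,25.2,-1.9,0,0,0,0],[0.75,26.2,-1.95,0,-0.002,-0.001,0],[0.75,26.2,-1.95,0,-0.002,-0.001,0],[0.75,26.2,-1.95,0,-0.002,-0.001,0],[0.75,26.2,-1.95,0,-0.002,-0.001,0]]}}

```text
time: 22.35
eef_pos: [0.5017, 0.1619, 0.2095]
tool_rot: [-2.517, -1.879, 0.002]
wrist_force: [-0.3, 0.3, -0.6]
finger_gap: 0.0427
```

```bash
python3 - <<'E'
from h import *
np.set_printoptions(precision=4,suppress=True)
s=state();print(s['eef_pos'],s['time'],s['finger_gap'],s['wrist_force'])
print(delta([.502,.1625,.0865],np.radians(-16.4)))
E
```

```text
[0.5017 0.1619 0.2095] 22.35 0.04268644931143392 [-0.3489  0.3184 -0.6499]
(array([ 0.077 ,  0.0258, 12.3009]), array([-0.0011,  0.0006, -0.0024]))
```

Request:
{"name": "drive_tool", "arguments": {"steps": [[0.75,0.05,0,1,0,0,0],[0.75,0.05,0,4,0,0,0],[0.75,0.05,0,7,0,0,0],[0.75,0.05,0,9.5,0,0,0],[0.75,0.05,0,11,0,0,0],[0.75,0.05,0,11.6,0,0,0],[0.75,0.05,0,12,0,0,0],[0.75,0.05,0,12,0,0,0],[0.75,0.05,0,12,0,0,0]]}}

```text
time: 23.25
eef_pos: [0.5023, 0.1623, 0.0903]
tool_rot: [2.518, 1.879, 0.0]
wrist_force: [-0.2, 0.7, -1.3]
finger_gap: 0.0431
```

```bash
python3 - <<'E'
from h import *
np.set_printoptions(precision=4,suppress=True)
save('wrist','w15.png'); s=state();print(s['eef_pos'],s['time'],s['finger_gap'],s['wrist_force'])
E
```

```text
[0.5024 0.1624 0.0904] 23.3 0.04268805199611664 [ 0.9636  0.2064 -1.8407]
```

View pics/w15.png

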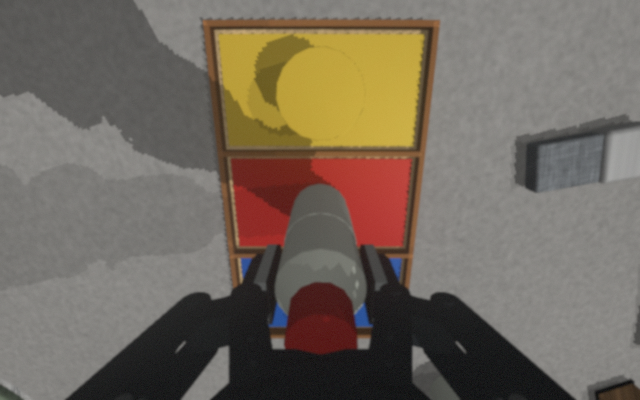

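The bottle's foot at (320,200) is centred on the red bay (rows 157–245, columns 232–412). Lowering the final 4 mm.

Request:
{"name": "drive_tool", "arguments": {"steps": [[0.75,0,0,0.15,0,0,0],[0.75,0,0,0.25,0,0,0],[0.75,0,0,0.35,0,0,0],[0.75,0,0,0.42,0,0,0],[0.75,0,0,0.48,0,0,0],[0.75,0,0,0.48,0,0,0],[0.75,0,0,0.48,0,0,0]]}}

```text
time: 24.0
eef_pos: [0.5025, 0.1625, 0.0865]
tool_rot: [2.518, 1.879, 0.002]
wrist_force: [-2.8, 0.1, 6.4]
finger_gap: 0.0429
```

Contact at 6 N, at the expected height. Releasing.

Request:
{"name": "drive_tool", "arguments": {"steps": [[0.4,0,0,0,0,0,0],[0.2,0,0,0,0,0,0],[0,0,0,0,0,0,0],[0,0,0,0,0,0,0],[0,0,0,0,0,0,0],[0,0,0,0,0,0,0],[0,0,0,-1,0,0,0],[0,0,0,-4,0,0,0],[0,0,0,-8,0,0,0],[0,0,0,-12,0,0,0],[0,0,0,-15,0,0,0],[0,0,0,-16,0,0,0],[0,0,0,-16,0,0,0]]}}

```text
time: 25.3
eef_pos: [0.5033, 0.1626, 0.2482]
tool_rot: [2.516, 1.878, 0.007]
wrist_force: [0.2, 0.7, -0.8]
finger_gap: 0.0854
```

```bash
python3 - <<'E'
from h import *
np.set_printoptions(precision=4,suppress=True)
s=state();print(s['eef_pos'],s['time'],s['finger_gap'],s['wrist_force'])
save('wrist','w16.png'); save('scene','s16.png',(240,80,460,300),2.7)
E
```

```text
[0.5033 0.1626 0.2482] 25.3 0.08541353678212751 [ 0.2088  0.74   -0.7985]
```

View pics/s16.png

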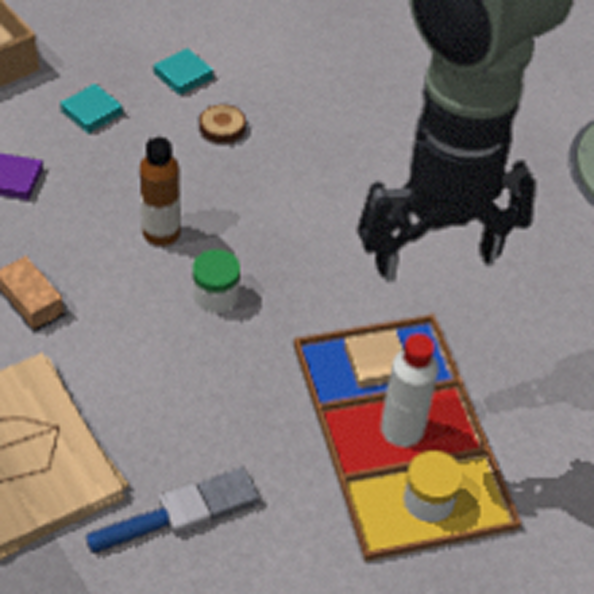

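View pics/w16.png

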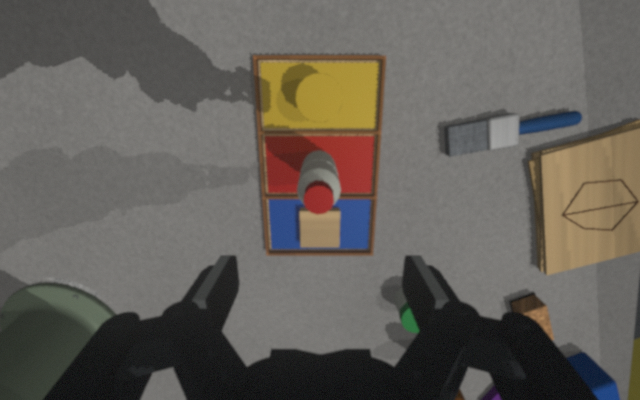

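All three parts stand in their bays and the bystanders look unmoved. I'll do a numeric check from the wrist view: lid (320,96), cap (319,197), blank top about (320,228), rim corners (252,56), (385,56), (376,254), (266,254).

```bash
python3 - <<'E'
from h import *
np.set_printoptions(precision=4,suppress=True)
tr=px2w('wrist',[(252,56),(385,56),(376,254),(266,254)],.014)
c=tr[:,:2].mean(0);print('tray',c)
ex=(tr[1]-tr[0]+tr[2]-tr[3])[:2];ex/=np.linalg.norm(ex);ey=np.array([-ex[1],ex[0]])
for n,u,z in(('jar',(320,96),.056),('bottle',(319,197),.146),('blank',(320,228),.022)):
    p=px2w('wrist',[u],z)[0,:2]-c;print(n,p@ex*1000,p@ey*1000)
crop('w16.png','w16c.png',(240,40,400,270),2.6)
E
```

```text
tray [0.5004 0.1627]
jar 0.26269874692189604 86.62878035050508
bottle -0.5110917979560683 1.6128543026922701
blank 0.1492263971179771 -86.04329463453918
```

View pics/w16c.png

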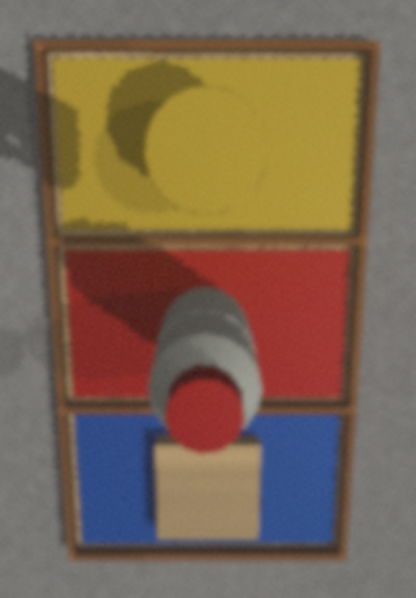

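All three are within about 2 mm of their bay centres, and the gripper is clear. Handing in.

```bash
python3 -c "
from bench import *
print(job_done())"
```

```text
the job is handed in; nothing more can be done
None
```

I loaded the tray in the order asked: plywood blank on the blue card, yellow-lidded jar on the yellow card, red-capped bottle last on the red card. Each part was lowered until it touched its card (5–11 N at the wrist), then released. I handed in at about 25 s.

- **Final positions:** the last wrist-camera check put all three parts within about 2 mm of their card centres. The bottle and jar were upright, the blank was flat, and the gripper was open about 10 cm above the bottle cap.
- **Everything else:** the bystanders in the final scene picture looked unmoved. I checked this by eye, not by measurement.
- **Disagreements:** the scene camera showed the parts and tray about 1–2 px from where the top camera put them. The wrist camera put the tray centre about 1.5 mm from the top camera's estimate. Both are within the stated calibration error.

No check failed.

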